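# Load, clamp and start the paint-pot shaker

## Robot

A 6-joint arm with a two-finger parallel gripper is mounted at the origin on a cart in front of the work surface, level with it; the furniture and walls round the work are solid. World frame = base frame: x ahead of the robot, y to its left, z up, the work surface at z = 0. Lengths are in m, angles in degrees, forces in N, time in s.
With the tool pointing down it reaches from about 0.25 to 0.725 m from the base axis. Payload 9.7 kg.
Tool frame: the origin (TCP) lies at the very end of the fingers, on their centre line; the grasp point (between the pads) lies 19 mm behind it (bot.hold_point_z is the distance from the TCP to the grasp point, in m); z points along the fingers, y is the line along which they close (so a half turn about z gives the same grasp; the last joint's range is limited). The gripper opens to 85 mm and grips with 20 to 120 N. Pads are 22 mm wide; open, the fingers measure 114 mm over their backs; the gripper's body (76 mm by 85 mm) begins 54 mm behind the grasp point. The pads swing forward as they close: fully open they stand 13 mm farther back than shut.
Start: joints at [70.417, 4.979, 10.078, 95.1, 0, 90], TCP at [0.184, 0.518, 0.231] pointing down, gripper open.
Joint ranges: [-179.16, 179.16], [-48.56, 103.87], [-65.8, 70.77], [-126.05, 130.52], [-82.76, 87.17], [-180, 180]. Speed limits (degrees/s): [127.2, 127.2, 147.25, 180, 180, 180].

## Interface

Orientations are given as [roll, pitch, yaw] about the fixed x, y, z axes, in that order (R = Rz(yaw) Ry(pitch) Rx(roll)).
In Python, from workcell import bot gives the robot as it stands.
- The arm moves only by the tool play_rows, never from a script. Its argument "targets" is a list of rows, each an object with "grip": the closure in counts, from 0 (fully open) to 255 (shut); "linear": the shift along the world's x, y, z in cm, a list of three; "delta_rot": the turn, a rotation vector about the world's x, y, z in rad, a list of three. A call has 1 to 10 rows; each row is the pose to reach, as a shift and turn from the pose commanded when the call began; what a row does not reach only later rows make up. A row lasts 1/10 s, in which the tool goes at most 50 mm and 8.59 degrees, less where a joint would pass 70% of its speed; a pose out of reach is approached as far as the arm can. A call with a gripper value outside its range is refused whole. The fingers move at their own pace and stop on an object; "force" is the grip in N (left out, the last holds). Time passes only in rows, so rows that repeat a pose let the fingers close. It gives the time, the measured TCP pose, the force, the opening and the grip force at its end, in the units of the state.
- bot.get_obs(): the state, without advancing time (a new reading comes with each control period).
- bot.camera(name): name is "scene" or "top" or "wrist"; returns a dict with "color" (384x512x3 uint8, red, green, blue), "range_z" (384x512 float32, m along the optical axis (not along the pixel's ray), 0 where there is no reading), "fov_y" (degrees; the focal length in pixels is half the picture's height over the tangent of half this angle, whatever the lens; pixels are square), "cx", "cy" (the principal point, pixels), "dist_coeffs" ([k1, k2, p1, p2, k3] as OpenCV has them; the pictures are not rectified), "world_to_cam" (4x4, takes a point from world to camera coordinates). Camera axes: x right, y up, looking along -z (the intrinsics and any distortion apply to the point x, -y, -z); pixel columns grow to the right and rows downward; lengths in m; the calibration is good to about 2 mm. A picture is of the moment at which its call begins.
- bot.job_done(): hands the job in; it is judged then, once.
Trained networks look in a picture, given as the dict that the camera call returned (one of the last four; its "shot" number tells which), for a name from the list of things; names that differ only in an ending like _2 or _b are one class to them, and where a whole thing is asked for, a point or a joint stands for the part that bears it (a point fixed in the world has none). Each returns a list of dicts, best first, with "conf" (0 to 1); they miss things now and then, are a little off and sometimes report something else, mostly with a low value. They report only what shows in the picture. A call takes as long as a camera call.
- bot.search_frame(picture, target): "box" ([left, top, right, bottom] in pixels, round what is visible of it).
- bot.trace(picture, target): "pixels" (384x512 bool, what is visible of it) and "box" ([left, top, right, bottom] in pixels, round what is visible of it).
- bot.pinpoint(picture, target): "pixel" ([column, row] in pixels: a listed point, or the origin of a listed thing).
The state is a dict: "time": time; "q": joint angles; "qd": joint speeds; "joint_efforts": joint torques, N m; "ee_pos": TCP position; "tcp_rot": TCP orientation; "wrist_force": force on the tool from outside, world axes, zero at the start; "torque": the same for the moment, N m; "opening": finger opening in m; "grasp_force": force on a finger pad.
Only numpy, scipy, OpenCV 4.12 (cv2) and the standard library are available. Lean on these libraries where they do the work, as an engineer would, in place of code of your own. Each camera call takes 0.05 s, during which the arm holds its last target. There are 200 camera calls.

## Task

The paint shaker was left with its speed selector on: turn the selector to off (the bar mark), then stand every paint pot from the table upright in the cradle, each fully down in a well of its own size (the big pot only in the big well). Shut the clamp lid and lock both quarter-turn studs, pushing each in and turning it clockwise a full ninety degrees so that it stays caught, and only then set the selector to two dots. Leave the glue bottle and the cottage where they are.

Things in the scene. Friction and masses are not known exactly. Their poses are not given: they have to be found in the camera images.
- shaker: paint-pot shaker, fixed, place and yaw vary: base 240 x 236 mm, black control deck in front (40 mm up), then a cradle with a row of four wells between end cheeks (68 to 84 mm tall), hinged clamp lid. Origin on the table (base from x -0.135 to 0.105); x points from deck to hinge, y to the left, z up. Here: selector at x -0.092, y 0; wells at x 0.030; studs at x -0.015; hinge at x 0.095
- selector (a joint): speed selector, rad, growing clockwise from above, sprung detents every 0.628: 0 off (mark: short bar, far left), 0.628 one dot, 1.257 two dots (straight ahead, towards the lid), 1.885 three dots, 2.513 four dots; stops just past both ends. Starts anywhere but off. About 0.05 Nm to pass a detent, which draws it in from within about 0.25 rad
- selector_grip (a point): on the selector's axis, 60.5 mm above the table (20 mm above the deck). The selector is a black bar 34 mm long (point x, towards its pointer end with a white line), 10 mm wide (point y), its top 67.5 mm above the table, on a disc 35 mm wide and 6 mm high
- lid (a joint): opening angle of the clamp lid, rad: 0 shut; 1.6 to 1.85 at the start (standing open). Friction hinge: stays wherever left; 2 to 4 N at the free edge moves it. Can be pushed shut with closed fingertips on its outer face
- lid_edge (a point): middle of the lid's free edge, on its outer face (top when shut), 124 mm from the hinge and 3 mm off its plane. The lid is a plate 236 mm wide, 6 mm thick, rubber pad underneath, with a lip 60 mm wide projecting 5 mm beyond the edge. Site z points out of the outer face: up when shut, away from the robot when open
- lid_hinge (a point): middle of the lid's hinge axis, which runs along the shaker's y, 87 mm above the table
- stud_left (a point): top centre of the left quarter-turn stud's wing head, in the lid's front left corner. Steel wing 8 mm thick (point x), 28 mm long (point y), 16 mm tall, on an 18 mm disc; point z out of the lid's outer face. Lid shut and stud out: wing top 123 mm, wing bottom 107 mm, lid's top face 90 mm above the table, at x -0.015, y +0.106 of shaker
- push_left (a joint): how far the left stud is pushed in, m: 0 out (sprung), 0.009 stop; 1.5 N to start, 7 N at 8 mm. Its cross pin sits in a slot under the shut lid: it cannot turn until about 5 mm in (8 is comfortable). Turned, the pin catches underneath; let go, the stud springs back only to about 0.004 and holds the lid
- turn_left (a joint): rotation of the left stud, rad, clockwise seen from above the shut lid: 0 unlocked (wing parallel to the lid's front edge; so at the start), 1.571 locked at its stop (wing square to that edge). Takes about 0.03 Nm and stays where left; full lock is the stop, with 0.2 rad of grace
- stud_right (a point): top centre of the right quarter-turn stud's wing head, in the lid's front right corner. Steel wing 8 mm thick (point x), 28 mm long (point y), 16 mm tall, on an 18 mm disc; point z out of the lid's outer face. Lid shut and stud out: wing top 123 mm, wing bottom 107 mm, lid's top face 90 mm above the table, at x -0.015, y -0.106 of shaker
- push_right (a joint): how far the right stud is pushed in, m: 0 out (sprung), 0.009 stop; 1.5 N to start, 7 N at 8 mm. Its cross pin sits in a slot under the shut lid: it cannot turn until about 5 mm in (8 is comfortable). Turned, the pin catches underneath; let go, the stud springs back only to about 0.004 and holds the lid
- turn_right (a joint): rotation of the right stud, rad, clockwise seen from above the shut lid: 0 unlocked (wing parallel to the lid's front edge; so at the start), 1.571 locked at its stop (wing square to that edge). Takes about 0.03 Nm and stays where left; full lock is the stop, with 0.2 rad of grace
- well_0 (a point): centre of the floor of a small round well, 35 mm wide and 16 mm deep (4 mm wider than a small pot), in the shaker's cradle; floor 37 mm and rim 53 mm above the table: a seated small pot stands 26 mm proud of the rim. Axes as shaker. Leftmost well (y = 0.072 in shaker)
- well_1 (a point): centre of the floor of a small round well, 35 mm wide and 16 mm deep (4 mm wider than a small pot), in the shaker's cradle; floor 37 mm and rim 53 mm above the table: a seated small pot stands 26 mm proud of the rim. Axes as shaker. Second from the left (y = 0.028)
- well_2 (a point): centre of the floor of a small round well, 35 mm wide and 16 mm deep (4 mm wider than a small pot), in the shaker's cradle; floor 37 mm and rim 53 mm above the table: a seated small pot stands 26 mm proud of the rim. Axes as shaker. Third from the left (y = -0.016)
- well_big (a point): centre of the floor of the one large round well, 42 mm wide and 24 mm deep (4 mm wider than the large pot), rightmost in the row (y = -0.064 in shaker); floor 29 mm, rim 53 mm above the table, so all seated pots come up to 79 mm, 2 mm under the shut lid's pad
- pot_0: loose glass paint pot with ribbed screw cap, 31 mm in diameter, 42 mm tall, 30 to 60 g, upright on the table at the robot's right; one of three equal small pots, some of which may be absent (None). Origin at the centre of its underside, z along its axis to the cap. Grip it round its upper half (cap and body are solid)
- pot_1: loose glass paint pot with ribbed screw cap, 31 mm in diameter, 42 mm tall, 30 to 60 g, upright on the table at the robot's right; one of three equal small pots, some of which may be absent (None). Origin at the centre of its underside, z along its axis to the cap. Grip it round its upper half (cap and body are solid)
- pot_2: loose glass paint pot with ribbed screw cap, 31 mm in diameter, 42 mm tall, 30 to 60 g, upright on the table at the robot's right; one of three equal small pots, some of which may be absent (None). Origin at the centre of its underside, z along its axis to the cap. Grip it round its upper half (cap and body are solid)
- pot_big: the large paint pot, 38 mm in diameter, 50 mm tall, 30 to 60 g, with ribbed screw cap, upright among the others; may be absent (None). Origin at the centre of its underside, z along its axis to the cap
- glue: bystander: glue bottle with pointed nozzle, 49 mm in diameter, 139 mm tall, behind the pots at the right. Origin at the centre of its underside
- cottage: bystander: small model cottage, 52 x 73 x 50 mm, at the left in front. Origin at the centre of its underside
- brush: bystander: paint brush, 147 mm long, 8 mm thick, lying among the pots. Origin at the middle of its underside, y along it

How it is judged:
By the outcome, as a careful person would: the job done as asked, in the order asked, and still so for the second after the job is handed in, with the robot touching nothing.
Of pot_0, pot_1, pot_2, pot_big only 2 to 4 are there at a start; the rules pass over those that are not, and their reading is None.
At some moment in a run one of pot_0, pot_1, pot_2, pot_big may be knocked a few centimetres aside while the robot is not near it.
It also fails if it takes over 210 s, if anything falls off the work surface, if the arm or the gripper's body presses on something with over 40 N, if the wrist force passes 120 N, or if a joint passes its speed limit or range.

## Working session

There is one attempt and no reset: what is moved stays moved. The work goes in short steps, Python scripts to look and compute and a tool call to move; the robot and the scene stay as the last step left them, time stands still between calls to the robot, and variables do not carry over. Pictures are saved under pics/ and viewed, at most 14 in all, crops included, and the job is handed in when it is done.

Besides the shell and the picture viewer there is one more tool, called after "Emit:" by a JSON object that holds its "fn" and its "kwargs". play_rows: Moves the arm, as the interface text tells. Its arguments: {"type":"object","properties":{"targets":{"type":"array","items":{"type":"object","properties":{"grip":{"type":"number"},"linear":{"type":"array","items":{"type":"number"}},"delta_rot":{"type":"array","items":{"type":"number"}}}}},"force":{"type":"number"}},"required":["targets"]}

```bash
mkdir -p pics
cat > h.py <<'E'
import numpy as np, cv2
from workcell import bot
def K(p):
    f=p["color"].shape[0]/2/np.tan(np.radians(p["fov_y"])/2)
    return np.array([[f,0,p["cx"]],[0,f,p["cy"]],[0,0,1.]])
def ray(p,px):
    u=cv2.undistortPoints(np.array([[px]],float),K(p),np.array(p["dist_coeffs"],float))[0,0]
    M=np.linalg.inv(np.array(p["world_to_cam"]))
    return M[:3,3], M[:3,:3]@np.array([u[0],-u[1],-1.])
def atz(p,px,z):
    o,d=ray(p,px); return o+d*(z-o[2])/d[2]
def depth(p,px):
    c,r=int(round(px[0])),int(round(px[1]))
    w=p["range_z"][max(r-1,0):r+2,max(c-1,0):c+2]; w=w[w>0]
    if not len(w): return None
    o,d=ray(p,px); return o+d*np.median(w)
def cloud(p,mask):
    rr,cc=np.nonzero(mask&(p["range_z"]>0))
    u=cv2.undistortPoints(np.stack([cc,rr],1)[:,None].astype(float),K(p),np.array(p["dist_coeffs"],float))[:,0]
    z=p["range_z"][rr,cc]; M=np.linalg.inv(np.array(p["world_to_cam"]))
    return (np.stack([u[:,0]*z,-u[:,1]*z,-z],1))@M[:3,:3].T+M[:3,3]
def save(p,n,box=None,s=1):
    im=p["color"][...,::-1]
    if box: im=im[box[1]:box[3],box[0]:box[2]]
    cv2.imwrite(f"pics/{n}.png",cv2.resize(im,None,fx=s,fy=s,interpolation=cv2.INTER_CUBIC))
E
python3 - <<'E'
from h import *
np.set_printoptions(precision=4,suppress=True)
for c in("top","scene"):
    p=bot.camera(c); save(p,c+"0",s=1.5)
    for t in("pot_0","pot_big","glue","cottage","brush"):
        for d in bot.trace(p,t):
            if d["conf"]<.3: continue
            pts=cloud(p,d["pixels"])
            print(c,t,round(d["conf"],2),d["box"],np.median(pts,0) if len(pts) else None, pts[:,2].max() if len(pts) else None)
    for t in("shaker","selector_grip","lid_edge","lid_hinge","stud_left","stud_right","well_0","well_1","well_2","well_big","pot_0","pot_big"):
        for d in bot.pinpoint(p,t):
            if d["conf"]>.3: print(c,t,round(d["conf"],2),d["pixel"],depth(p,d["pixel"]))
print(bot.get_obs())
E
```

```text
top pot_0 0.38 [288.5, 171.6, 299.8, 180.0] [ 0.5791 -0.1991  0.0409] 0.04906459063404123
top pot_big 0.58 [179.0, 136.4, 271.3, 240.0] [0.5365 0.0341 0.0424] 0.21743764340168625
top glue 0.7 [352.9, 137.0, 370.6, 150.2] [ 0.682  -0.4312  0.0758] 0.13843573932205255
top glue 0.47 [182.0, 138.0, 270.3, 235.5] [0.5363 0.0355 0.0427] 0.21743764340168625
top cottage 0.86 [151.8, 238.2, 171.6, 262.8] [0.3282 0.2909 0.0373] 0.054481598329457315
top cottage 0.59 [327.1, 204.0, 333.1, 211.3] [ 0.4658 -0.3189  0.0402] 0.04782661892030715
top shaker 0.95 [228.6, 193.8] [0.5193 0.0384 0.0517]
top shaker 0.32 [293.6, 174.7] [ 0.5842 -0.1938  0.0412]
top selector_grip 0.57 [234.2, 220.3] [0.4253 0.0186 0.0662]
top lid_hinge 0.62 [220.8, 166.4] [0.6105 0.0604 0.0937]
top stud_left 0.53 [328.7, 204.5] [ 0.4752 -0.3159  0.0381]
top stud_left 0.36 [185.1, 150.2] [0.6923 0.206  0.0005]
top stud_right 0.37 [248.0, 134.8] [ 0.6927 -0.0387  0.1929]
top well_0 0.86 [211.3, 191.0] [0.5319 0.1017 0.0387]
top well_0 0.81 [224.3, 186.1] [0.5489 0.055  0.0367]
top well_0 0.58 [234.6, 183.7] [0.5567 0.0179 0.03
[... 2155 characters left out ...]
ig 0.49 [245.6, 198.4] [0.5322 0.0018 0.0513]
scene well_big 0.43 [284.7, 261.7] [ 0.4582 -0.3326  0.0197]
scene pot_0 0.54 [290.3, 233.8] [ 0.5701 -0.2119  0.0102]
scene pot_0 0.49 [284.9, 259.8] [ 0.4587 -0.3323  0.0261]
{'time': 1.8, 'q': array([70.4156,  4.9786, 10.0792, 95.0988,  0.0018, 90.0013]), 'qd': array([ 0.0009,  0.019 , -0.0203, -0.0642,  0.0051, -0.0096]), 'joint_efforts': array([ -0.0028, -52.0096,  46.4855,   0.0018,  -0.0002,  -0.    ]), 'ee_pos': array([0.1844, 0.5182, 0.2313]), 'tcp_rot': array([179.9982,  -0.0018, 160.4143]), 'wrist_force': array([-0.2977,  1.2614, -0.3752]), 'torque': array([ 0.0074, -0.0308, -0.0336]), 'grasp_force': 0.0, 'opening': 0.0855212284618482}
```

View pics/top0.png

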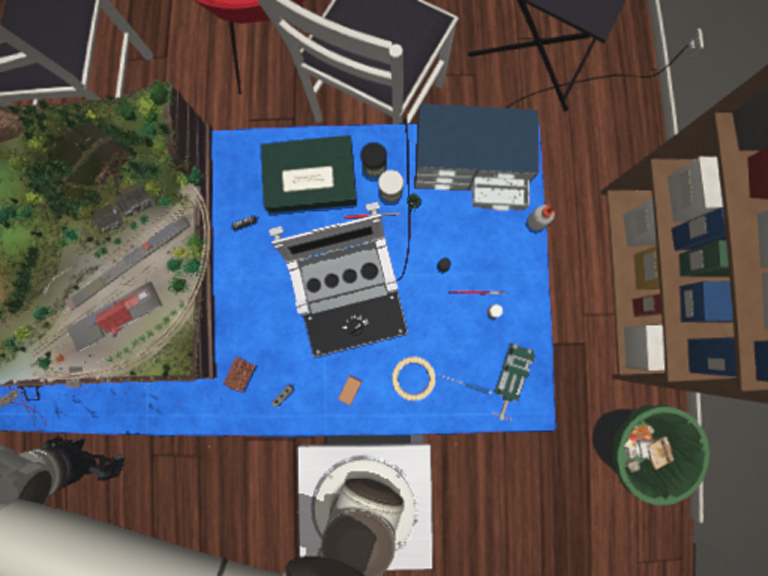

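View pics/scene0.png

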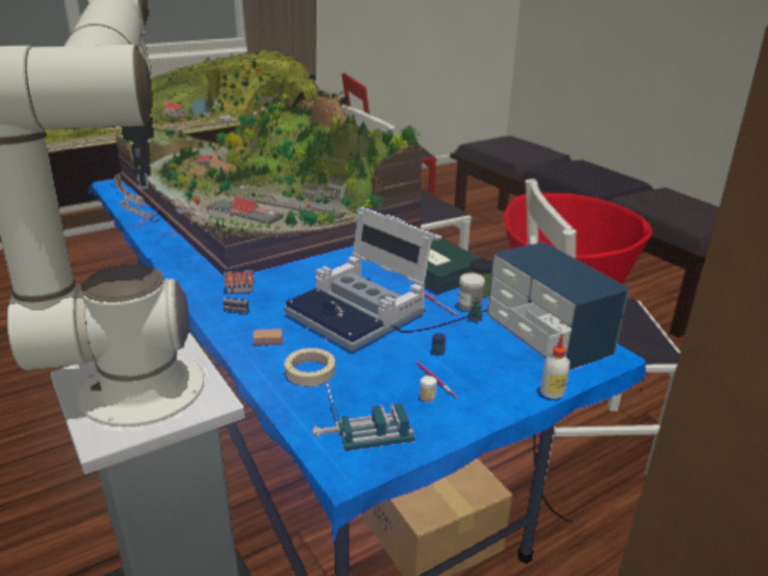

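The top picture shows the shaker at about (350,280) with its lid open. There are only two pots: a black one at (444,265) and a white one at (495,311), both of which look small. The scene view agrees. I'll move over the shaker for a close look.

Emit:
{"fn": "play_rows", "kwargs": {"targets": [{"grip":0,"linear":[2,-5,4],"delta_rot":[0,0,-0.1]},{"grip":0,"linear":[4,-9,8],"delta_rot":[0,0,-0.2]},{"grip":0,"linear":[6,-13,10],"delta_rot":[0,0,-0.3]},{"grip":0,"linear":[8,-17.5,10],"delta_rot":[0,0,-0.4]},{"grip":0,"linear":[10,-22,10],"delta_rot":[0,0,-0.5]},{"grip":0,"linear":[12,-26.5,10],"delta_rot":[0,0,-0.6]},{"grip":0,"linear":[14,-31,10],"delta_rot":[0,0,-0.7]},{"grip":0,"linear":[16,-35.5,10],"delta_rot":[0,0,-0.8]},{"grip":0,"linear":[18,-40,10],"delta_rot":[0,0,-0.9]},{"grip":0,"linear":[20,-44.5,10],"delta_rot":[0,0,-1.0]}]}}

```text
time: 2.8
ee_pos: [0.3775, 0.0871, 0.3316]
tcp_rot: [179.9, -0.0, 102.9]
wrist_force: [2.0, 0.1, -0.0]
opening: 0.0851
grasp_force: 0.0
```

Emit:
{"fn": "play_rows", "kwargs": {"targets": [{"grip":0,"linear":[1.5,-4,0],"delta_rot":[0,0,-0.05]},{"grip":0,"linear":[1.5,-4,0],"delta_rot":[0,0,-0.05]},{"grip":0,"linear":[1.5,-4,0],"delta_rot":[0,0,-0.05]}]}}

```text
time: 3.1
ee_pos: [0.3924, 0.0483, 0.3313]
tcp_rot: [-180.0, -0.0, 100.1]
wrist_force: [-0.7, -0.3, -0.7]
opening: 0.0853
grasp_force: 0.0
```

Run:
```python
from h import *
np.set_printoptions(precision=4,suppress=True)
p=bot.camera("wrist"); save(p,"w1",s=1.5)
o=bot.get_obs(); print(o["time"],o["ee_pos"],o["tcp_rot"],np.linalg.inv(p["world_to_cam"])[:3,3])
for t in("shaker","selector_grip","lid_edge","lid_hinge","stud_left","stud_right","well_0","well_big"):
    for d in bot.pinpoint(p,t):
        if d["conf"]>.3: print(t,round(d["conf"],2),d["pixel"],depth(p,d["pixel"]))
```

```text
3.15 [0.3922 0.0491 0.3313] [-179.9978   -0.0161  100.224 ] [0.3772 0.1275 0.4752]
shaker 0.76 [338.5, 175.4] [0.5154 0.0362 0.0353]
selector_grip 0.84 [280.8, 184.8] [0.4338 0.0171 0.0677]
lid_hinge 0.56 [424.4, 185.5] [0.6101 0.0533 0.0863]
well_0 0.92 [365.7, 160.5] [0.546  0.064  0.0385]
well_0 0.9 [361.3, 189.8] [0.5517 0.0221 0.0385]
well_0 0.67 [368.9, 124.2] [0.5365 0.1122 0.0384]
well_big 0.96 [359.4, 213.1] [ 0.5623 -0.0151  0.0304]
```

View pics/w1.png

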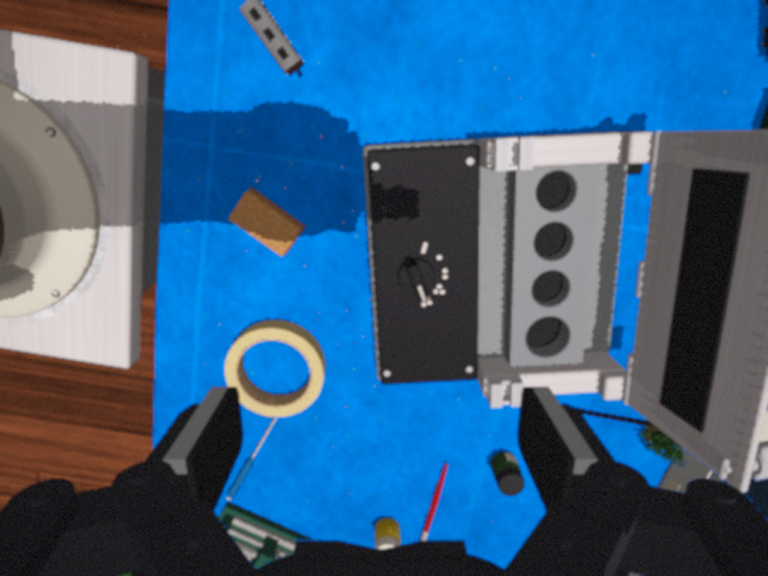

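```bash
cat >> h.py <<'E'
WY=np.array([.072,.028,-.016,-.064])
def pixz(p,mask,z):
    rr,cc=np.nonzero(mask)
    u=cv2.undistortPoints(np.stack([cc,rr],1)[:,None].astype(float),K(p),np.array(p["dist_coeffs"],float))[:,0]
    M=np.linalg.inv(np.array(p["world_to_cam"])); d=np.stack([u[:,0],-u[:,1],-np.ones(len(u))],1)@M[:3,:3].T
    return M[:3,3]+d*((z-M[2,3])/d[:,2])[:,None]
def zmap(p):
    m=np.ones(p["range_z"].shape,bool); Z=np.full(m.shape,np.nan)
    ok=m&(p["range_z"]>0); Z[ok]=cloud(p,m)[:,2]; return Z
E
python3 - <<'E'
from h import *
np.set_printoptions(precision=4,suppress=True)
p=bot.camera("wrist"); Z=zmap(p)
hole=((Z<.049)|np.isnan(Z)).astype(np.uint8)
n,lab,st,ce=cv2.connectedComponentsWithStats(hole,connectivity=4)
C=[]
for i in range(1,n):
    if 150<st[i,4]<2000 and 335<ce[i,0]<390 and 100<ce[i,1]<245:
        q=pixz(p,lab==i,.053); (c,r)=cv2.minEnclosingCircle(q[:,:2].astype(np.float32)); print(ce[i],st[i,4],q.mean(0),c,2*r); C.append(q.mean(0)[:2])
for lo,hi,z in((.033,.046,.040),):
    m=((Z>lo)&(Z<hi)).astype(np.uint8); m=cv2.morphologyEx(m,cv2.MORPH_OPEN,np.ones((5,5)))
    n,lab,st,_=cv2.connectedComponentsWithStats(m); i=1+np.argmax(st[1:,4])
    q=cloud(p,lab==i); print("deck",st[i],np.median(q[:,2]),cv2.minAreaRect(q[:,:2].astype(np.float32)))
# selector: high-z blob on deck
o=np.array([.434,.017]); P=cloud(p,np.ones(Z.shape,bool))
s=P[(np.hypot(*(P[:,:2]-o).T)<.035)&(P[:,2]>.054)&(P[:,2]<.075)]
print(len(s),s.mean(0),np.percentile(s[:,2],[10,50,95]),cv2.minAreaRect(s[:,:2].astype(np.float32)))
save(p,"sel",(230,140,330,220),8)
E
```

```text
[369.458  128.2391] 548 [0.533  0.1099 0.053 ] (0.5325730443000793, 0.10982568562030792) 0.03484697639942169
[367.3841 161.7398] 492 [0.5429 0.0669 0.053 ] (0.5431200265884399, 0.0664869025349617) 0.03455180674791336
[365.4331 193.0431] 441 [0.5529 0.0242 0.053 ] (0.5526216626167297, 0.023980526253581047) 0.03458768129348755
[363.4094 225.0679] 574 [ 0.5639 -0.0224  0.053 ] (0.5638775825500488, -0.022586639970541) 0.041218407452106476
deck [  245    97    76   160 10375] 0.04123674666881283 ((0.44292834401130676, 0.014175787568092346), (0.1001305878162384, 0.22854474186897278), 13.2179536819458)
205 [0.4313 0.0133 0.0678] [0.066  0.0685 0.0701] ((0.4322291910648346, 0.011482102796435356), (0.009911779314279556, 0.03413071483373642), 31.06869125366211)
```

View pics/sel.png

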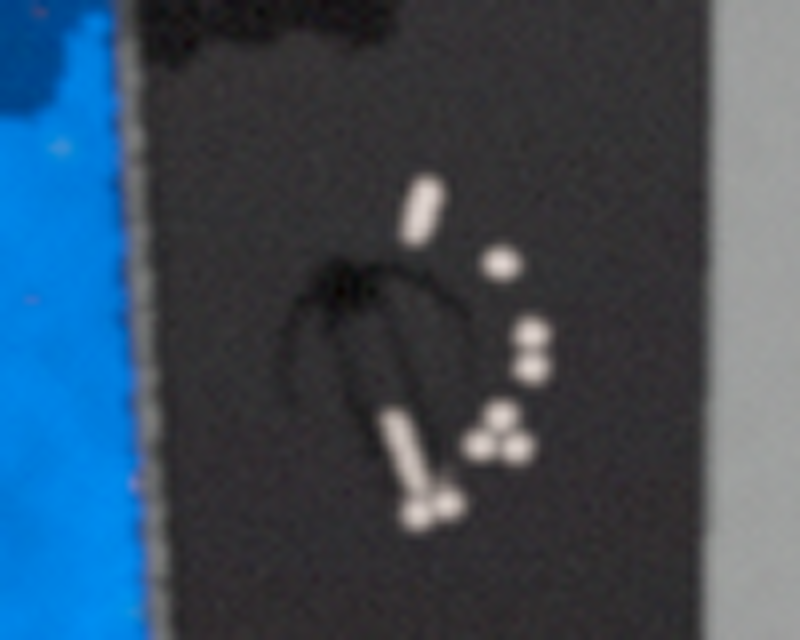

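The selector's white line points at four dots. The well fit gives the shaker origin as (0.520, 0.033), yaw 13.15° and selector axis as (0.4305, 0.012). The rim diameters and well spacing match the sizes given.

Run:
```python
from h import *
o=bot.get_obs(); print(o["q"],o["ee_pos"],o["tcp_rot"])
```

```text
[ 7.20698674e+00 -1.22108690e+01  5.24274720e+00  1.07445740e+02
  1.76628938e-03  8.68822754e+01] [0.39216633 0.04959957 0.33133909] [ 1.79992039e+02 -1.33528852e-03  1.00324712e+02]
```

Emit:
{"fn": "play_rows", "kwargs": {"targets": "[{\"grip\": 130, \"linear\": [2, -2, -3], \"delta_rot\": [0, 0, 0.12]}, {\"grip\": 130, \"linear\": [3.8, -3.8, -7], \"delta_rot\": [0, 0, 0.24]}, {\"grip\": 130, \"linear\": [3.8, -3.8, -11], \"delta_rot\": [0, 0, 0.363]}, {\"grip\": 130, \"linear\": [3.8, -3.8, -15], \"delta_rot\": [0, 0, 0.363]}, {\"grip\": 130, \"linear\": [3.8, -3.8, -19], \"delta_rot\": [0, 0, 0.363]}, {\"grip\": 130, \"linear\": [3.8, -3.8, -22], \"delta_rot\": [0, 0, 0.363]}, {\"grip\": 130, \"linear\": [3.8, -3.8, -22], \"delta_rot\": [0, 0, 0.363]}, {\"grip\": 130, \"linear\": [3.8, -3.8, -22], \"delta_rot\": [0, 0, 0.363]}], \"force\": 30}"}}

```text
play_rows: Invalid argument: targets='[{"grip": 130, "linear": [2, -2, -3], "delta_rot": [0, 0, 0.12]}, {"grip": 130, "linear": [3.8, -3.8, -7], "delta_rot": [0, 0, 0.24]}, {"grip": 130, "linear": [3.8, -3.8, -11], "delta_rot": [0, 0, 0....(576 chars total, truncated) is not valid JSON
```

Emit:
{"fn": "play_rows", "kwargs": {"force": 30, "targets": [{"grip":130,"linear":[2,-2,-3],"delta_rot":[0,0,0.12]},{"grip":130,"linear":[3.8,-3.8,-7],"delta_rot":[0,0,0.24]},{"grip":130,"linear":[3.8,-3.8,-11],"delta_rot":[0,0,0.363]},{"grip":130,"linear":[3.8,-3.8,-15],"delta_rot":[0,0,0.363]},{"grip":130,"linear":[3.8,-3.8,-19],"delta_rot":[0,0,0.363]},{"grip":130,"linear":[3.8,-3.8,-22],"delta_rot":[0,0,0.363]},{"grip":130,"linear":[3.8,-3.8,-22],"delta_rot":[0,0,0.363]},{"grip":130,"linear":[3.8,-3.8,-22],"delta_rot":[0,0,0.363]}]}}

```text
time: 4.4
ee_pos: [0.4303, 0.0112, 0.1121]
tcp_rot: [-180.0, -0.0, 121.1]
wrist_force: [0.9, 0.2, -0.3]
opening: 0.0419
grasp_force: 0.0
```

Emit:
{"fn": "play_rows", "kwargs": {"targets": [{"grip":130,"linear":[0,0.1,-3],"delta_rot":[0,0,0]},{"grip":130,"linear":[0,0.1,-5],"delta_rot":[0,0,0]},{"grip":130,"linear":[0,0.1,-6.1],"delta_rot":[0,0,0]},{"grip":130,"linear":[0,0.1,-6.1],"delta_rot":[0,0,0]},{"grip":235,"linear":[0,0.1,-6.1],"delta_rot":[0,0,0]},{"grip":235,"linear":[0,0.1,-6.1],"delta_rot":[0,0,0]},{"grip":235,"linear":[0,0.1,-6.1],"delta_rot":[0,0,0]},{"grip":235,"linear":[0,0.1,-6.1],"delta_rot":[0,0,0]}]}}

```text
time: 5.2
ee_pos: [0.4319, 0.0125, 0.052]
tcp_rot: [179.8, 0.1, 121.1]
wrist_force: [3.3, 3.3, 5.3]
opening: 0.0091
grasp_force: 34.7
```

Emit:
{"fn": "play_rows", "kwargs": {"targets": [{"grip":235,"linear":[0.1,0,0],"delta_rot":[0,0,0.13]},{"grip":235,"linear":[0.1,0,0],"delta_rot":[0,0,0.26]},{"grip":235,"linear":[0.1,0,0],"delta_rot":[0,0,0.39]},{"grip":235,"linear":[0.1,0,0],"delta_rot":[0,0,0.52]},{"grip":235,"linear":[0.1,0,0],"delta_rot":[0,0,0.65]},{"grip":235,"linear":[0.1,0,0],"delta_rot":[0,0,0.78]},{"grip":235,"linear":[0.1,0,0],"delta_rot":[0,0,0.91]},{"grip":235,"linear":[0.1,0,0],"delta_rot":[0,0,1.04]},{"grip":235,"linear":[0.1,0,0],"delta_rot":[0,0,1.17]},{"grip":235,"linear":[0.1,0,0],"delta_rot":[0,0,1.3]}]}}

```text
time: 6.2
ee_pos: [0.4315, 0.0112, 0.0519]
tcp_rot: [-179.9, 0.0, -164.2]
wrist_force: [-4.4, -5.8, 11.1]
opening: 0.0088
grasp_force: 35.6
```

Emit:
{"fn": "play_rows", "kwargs": {"targets": [{"grip":235,"linear":[0,0,0],"delta_rot":[0,0,0.13]},{"grip":235,"linear":[0,0,0],"delta_rot":[0,0,0.26]},{"grip":235,"linear":[0,0,0],"delta_rot":[0,0,0.39]},{"grip":235,"linear":[0,0,0],"delta_rot":[0,0,0.52]},{"grip":235,"linear":[0,0,0],"delta_rot":[0,0,0.65]},{"grip":235,"linear":[0,0,0],"delta_rot":[0,0,0.78]},{"grip":235,"linear":[0,0,0],"delta_rot":[0,0,0.91]},{"grip":235,"linear":[0,0,0],"delta_rot":[0,0,1.04]},{"grip":235,"linear":[0,0,0],"delta_rot":[0,0,1.17]},{"grip":235,"linear":[0,0,0],"delta_rot":[0,0,1.21]}]}}

```text
time: 7.2
ee_pos: [0.4326, 0.0104, 0.0519]
tcp_rot: [-179.8, -0.2, -94.9]
wrist_force: [1.7, -10.7, 6.6]
opening: 0.0091
grasp_force: 34.9
```

Emit:
{"fn": "play_rows", "kwargs": {"targets": [{"grip":130,"linear":[0,0,0],"delta_rot":[0,0,0]},{"grip":130,"linear":[0,0,0],"delta_rot":[0,0,0]},{"grip":130,"linear":[0,0,0],"delta_rot":[0,0,0]},{"grip":130,"linear":[0,0,5],"delta_rot":[0,0,0]},{"grip":60,"linear":[0,0,10],"delta_rot":[0,0,0]},{"grip":60,"linear":[0,0,15],"delta_rot":[0,0,0]},{"grip":60,"linear":[1,-4,18],"delta_rot":[0,0,0]},{"grip":60,"linear":[2,-8,20],"delta_rot":[0,0,0.1]},{"grip":60,"linear":[3,-12,22],"delta_rot":[0,0,0.2]},{"grip":60,"linear":[4,-16,24],"delta_rot":[0,0,0.3]}]}}

```text
time: 8.2
ee_pos: [0.4714, -0.1493, 0.2912]
tcp_rot: [-180.0, 0.0, -77.7]
wrist_force: [1.1, 0.8, 0.5]
opening: 0.0653
grasp_force: 0.0
```

Emit:
{"fn": "play_rows", "kwargs": {"targets": [{"grip":60,"linear":[2,-4,0],"delta_rot":[0,0,0]},{"grip":60,"linear":[3,-6,0],"delta_rot":[0,0,0]},{"grip":60,"linear":[3,-6,0],"delta_rot":[0,0,0]},{"grip":60,"linear":[3,-6,0],"delta_rot":[0,0,0]}]}}

```text
time: 8.6
ee_pos: [0.5011, -0.2079, 0.2897]
tcp_rot: [179.9, 0.1, -78.0]
wrist_force: [0.1, 0.4, 0.5]
opening: 0.0655
grasp_force: 0.0
```

Run:
```python
from h import *
np.set_printoptions(precision=4,suppress=True)
p=bot.camera("wrist"); save(p,"w2",s=1.5)
o=bot.get_obs(); print(o["time"],o["q"],o["ee_pos"],o["tcp_rot"])
for t in("pot_0","pot_big"):
    for d in bot.trace(p,t):
        if d["conf"]<.3: continue
        pts=cloud(p,d["pixels"]); zt=np.percentile(pts[:,2],95); top=pts[pts[:,2]>zt-.008]
        print(t,round(d["conf"],2),d["box"],zt,cv2.minEnclosingCircle(top[:,:2].astype(np.float32)),top.mean(0))
```

```text
8.65 [ -22.4918    5.756    17.5557  101.8485    0.0136 -124.5411] [ 0.501  -0.2074  0.2901] [179.9676   0.0388 -77.9507]
pot_0 0.93 [285.8, 54.3, 316.3, 82.6] 0.04438719460247381 ((0.4660876393318176, -0.3208717107772827), 0.014726318418979645) [ 0.4667 -0.3206  0.043 ]
pot_0 0.63 [173.5, 133.5, 204.8, 163.7] 0.044295261201266034 ((0.5804308652877808, -0.2033177614212036), 0.015039639547467232) [ 0.58   -0.2037  0.0429]
pot_big 0.57 [8.0, 261.3, 128.5, 382.2] 0.1994028254071174 ((0.6132689118385315, -0.10707304626703262), 0.11062346398830414) [ 0.6759 -0.0462  0.1976]
```

View pics/w2.png

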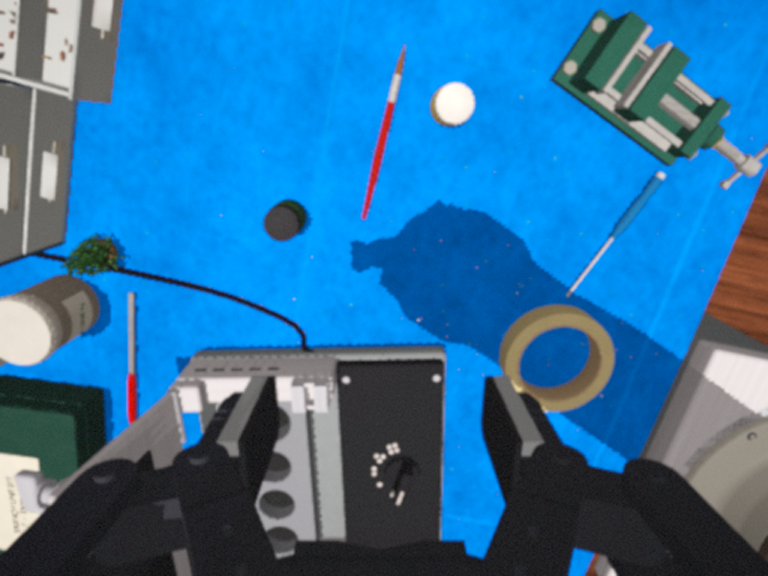

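Two small pots, confirmed: black at (285,220) → (0.580, -0.2035) and white at (455,103) → (0.4667, -0.3207). The selector at (400,490) now points to the bar. I'll pick the black pot first.

Emit:
{"fn": "play_rows", "kwargs": {"force": 30, "targets": [{"grip":60,"linear":[4,0.4,-5],"delta_rot":[0,0,0.02]},{"grip":60,"linear":[7.9,0.4,-9],"delta_rot":[0,0,0.02]},{"grip":60,"linear":[7.9,0.4,-14],"delta_rot":[0,0,0.02]},{"grip":60,"linear":[7.9,0.4,-19],"delta_rot":[0,0,0.02]},{"grip":60,"linear":[7.9,0.4,-22],"delta_rot":[0,0,0.02]},{"grip":60,"linear":[7.9,0.4,-25],"delta_rot":[0,0,0.02]},{"grip":60,"linear":[7.9,0.4,-26.9],"delta_rot":[0,0,0.02]},{"grip":60,"linear":[7.9,0.4,-26.9],"delta_rot":[0,0,0.02]},{"grip":60,"linear":[7.9,0.4,-26.9],"delta_rot":[0,0,0.02]}]}}

```text
time: 9.65
ee_pos: [0.5804, -0.2033, 0.0224]
tcp_rot: [-180.0, -0.0, -76.7]
wrist_force: [0.4, 0.2, 0.1]
opening: 0.0652
grasp_force: 0.0
```

Emit:
{"fn": "play_rows", "kwargs": {"targets": [{"grip":190,"linear":[0,0,0],"delta_rot":[0,0,0]},{"grip":190,"linear":[0,0,0],"delta_rot":[0,0,0]},{"grip":190,"linear":[0,0,0],"delta_rot":[0,0,0]},{"grip":190,"linear":[0,0,0],"delta_rot":[0,0,0]},{"grip":190,"linear":[0,0,0],"delta_rot":[0,0,0]}]}}

```text
time: 10.15
ee_pos: [0.5811, -0.2041, 0.023]
tcp_rot: [-179.9, -0.1, -76.8]
wrist_force: [-0.5, 1.2, 6.3]
opening: 0.0292
grasp_force: 29.3
```

Emit:
{"fn": "play_rows", "kwargs": {"targets": [{"grip":190,"linear":[0,0,4],"delta_rot":[0,0,0]},{"grip":190,"linear":[-2,0,8],"delta_rot":[0,0,0]},{"grip":190,"linear":[-3.8,2,12],"delta_rot":[0,0,0]},{"grip":190,"linear":[-3.8,6,13],"delta_rot":[0,0,0]},{"grip":190,"linear":[-3.8,10,13],"delta_rot":[0,0,0]},{"grip":190,"linear":[-3.8,14,13],"delta_rot":[0,0,0]},{"grip":190,"linear":[-3.8,18,13],"delta_rot":[0,0,0]},{"grip":190,"linear":[-3.8,22,13],"delta_rot":[0,0,0]},{"grip":190,"linear":[-3.8,25,13],"delta_rot":[0,0,0]},{"grip":190,"linear":[-3.8,27.1,13],"delta_rot":[0,0,0]}]}}

```text
time: 11.15
ee_pos: [0.5422, 0.0692, 0.152]
tcp_rot: [-179.9, 0.0, -76.7]
wrist_force: [0.1, -0.6, -0.2]
opening: 0.0289
grasp_force: 30.2
```

Emit:
{"fn": "play_rows", "kwargs": {"targets": [{"grip":190,"linear":[0,0,0],"delta_rot":[0,0,0]},{"grip":190,"linear":[0,0,0],"delta_rot":[0,0,0]}]}}

```text
time: 11.35
ee_pos: [0.5423, 0.0672, 0.1517]
tcp_rot: [-180.0, -0.0, -76.7]
wrist_force: [0.4, -0.1, -1.3]
opening: 0.0293
grasp_force: 30.2
```

Emit:
{"fn": "play_rows", "kwargs": {"targets": [{"grip":190,"linear":[0.05,-0.05,-3],"delta_rot":[0,0,0]},{"grip":190,"linear":[0.05,-0.05,-6],"delta_rot":[0,0,0]},{"grip":190,"linear":[0.05,-0.05,-7.5],"delta_rot":[0,0,0]},{"grip":190,"linear":[0.05,-0.05,-8.5],"delta_rot":[0,0,0]},{"grip":190,"linear":[0.05,-0.05,-9.1],"delta_rot":[0,0,0]},{"grip":190,"linear":[0.05,-0.05,-9.1],"delta_rot":[0,0,0]}]}}

```text
time: 11.95
ee_pos: [0.5455, 0.066, 0.0617]
tcp_rot: [-179.6, -0.0, -76.9]
wrist_force: [10.9, 0.8, -3.8]
opening: 0.0292
grasp_force: 55.4
```

Emit:
{"fn": "play_rows", "kwargs": {"targets": [{"grip":190,"linear":[0.25,0,0],"delta_rot":[0,0,0]},{"grip":190,"linear":[0.25,0,-0.2],"delta_rot":[0,0,0]},{"grip":190,"linear":[0.25,0,-0.2],"delta_rot":[0,0,0]}]}}

```text
time: 12.25
ee_pos: [0.5457, 0.0661, 0.0591]
tcp_rot: [-179.9, -0.0, -76.8]
wrist_force: [0.4, 0.2, 4.4]
opening: 0.0292
grasp_force: 47.1
```

Emit:
{"fn": "play_rows", "kwargs": {"targets": [{"grip":120,"linear":[0,0,0],"delta_rot":[0,0,0]},{"grip":120,"linear":[0,0,0],"delta_rot":[0,0,0]},{"grip":120,"linear":[0,0,0],"delta_rot":[0,0,0]},{"grip":120,"linear":[0,0,4],"delta_rot":[0,0,0]},{"grip":120,"linear":[0,0,8],"delta_rot":[0,0,0]},{"grip":120,"linear":[0,-2,12],"delta_rot":[0,0,0]},{"grip":120,"linear":[-1,-6,15],"delta_rot":[0,0,0]},{"grip":90,"linear":[-2,-10,17],"delta_rot":[0,0,0]},{"grip":60,"linear":[-4,-14,19],"delta_rot":[0,0,0]},{"grip":60,"linear":[-5,-18,21],"delta_rot":[0,0,0]}]}}

```text
time: 13.25
ee_pos: [0.4939, -0.1146, 0.2694]
tcp_rot: [-180.0, -0.0, -76.8]
wrist_force: [0.9, -0.6, -0.1]
opening: 0.0652
grasp_force: 0.0
```

Emit:
{"fn": "play_rows", "kwargs": {"targets": [{"grip":60,"linear":[-1,-4,1],"delta_rot":[0,0,0]},{"grip":60,"linear":[-2,-8,1],"delta_rot":[0,0,0]},{"grip":60,"linear":[-2,-10,1],"delta_rot":[0,0,0]},{"grip":60,"linear":[-2,-10,1],"delta_rot":[0,0,0]},{"grip":60,"linear":[-2,-10,1],"delta_rot":[0,0,0]}]}}

```text
time: 13.75
ee_pos: [0.4751, -0.2134, 0.278]
tcp_rot: [180.0, 0.0, -76.9]
wrist_force: [-0.1, 0.2, 0.3]
opening: 0.0653
grasp_force: 0.0
```

Run:
```python
from h import *
np.set_printoptions(precision=4,suppress=True)
p=bot.camera("wrist"); save(p,"w3",s=1.5)
o=bot.get_obs(); print(o["time"],o["q"],o["ee_pos"],o["tcp_rot"])
for t in("pot_0",):
    for d in bot.trace(p,t):
        if d["conf"]<.3: continue
        pts=cloud(p,d["pixels"]); zt=np.percentile(pts[:,2],95); top=pts[pts[:,2]>zt-.008]
        print(t,round(d["conf"],2),d["box"],zt,cv2.minEnclosingCircle(top[:,:2].astype(np.float32)),top.mean(0))
```

```text
13.8 [ -24.1301    2.2973   12.5275  100.2608    0.0153 -127.3342] [ 0.4753 -0.2128  0.2781] [179.9849   0.0308 -76.7959]
pot_0 0.77 [264.0, 56.0, 297.8, 82.1] 0.0445202129505327 ((0.4663451313972473, -0.3211364448070526), 0.01477110292762518) [ 0.4665 -0.3209  0.0431]
```

View pics/w3.png

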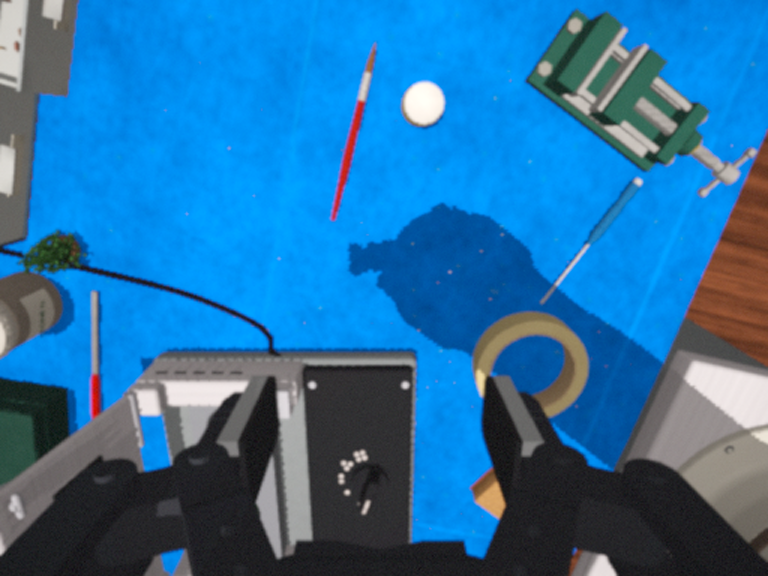

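White pot unmoved at (424,103); the brush lies close to it at (350,130), so I'll turn the gripper about 86° and close parallel to the brush.

Emit:
{"fn": "play_rows", "kwargs": {"targets": [{"grip":60,"linear":[-0.3,-4,0],"delta_rot":[0,0,-0.15]},{"grip":60,"linear":[-0.9,-8,-2],"delta_rot":[0,0,-0.3]},{"grip":60,"linear":[-0.9,-10.8,-5],"delta_rot":[0,0,-0.45]},{"grip":60,"linear":[-0.9,-10.8,-8],"delta_rot":[0,0,-0.6]},{"grip":60,"linear":[-0.9,-10.8,-11],"delta_rot":[0,0,-0.75]},{"grip":60,"linear":[-0.9,-10.8,-14],"delta_rot":[0,0,-0.9]},{"grip":60,"linear":[-0.9,-10.8,-15],"delta_rot":[0,0,-1.05]},{"grip":60,"linear":[-0.9,-10.8,-16],"delta_rot":[0,0,-1.2]},{"grip":60,"linear":[-0.9,-10.8,-17],"delta_rot":[0,0,-1.35]},{"grip":60,"linear":[-0.9,-10.8,-18],"delta_rot":[0,0,-1.5]}]}}

```text
time: 14.85
ee_pos: [0.4668, -0.3201, 0.0979]
tcp_rot: [180.0, 0.0, -163.0]
wrist_force: [-0.8, 0.4, -0.5]
opening: 0.0657
grasp_force: 0.0
```

Emit:
{"fn": "play_rows", "kwargs": {"targets": [{"grip":60,"linear":[0,0,-3],"delta_rot":[0,0,0]},{"grip":60,"linear":[0,0,-5],"delta_rot":[0,0,0]},{"grip":60,"linear":[0,0,-6.5],"delta_rot":[0,0,0]},{"grip":60,"linear":[0,0,-7.6],"delta_rot":[0,0,0]},{"grip":60,"linear":[0,0,-7.6],"delta_rot":[0,0,0]}]}}

```text
time: 15.35
ee_pos: [0.4659, -0.3205, 0.0211]
tcp_rot: [179.9, -0.1, -162.7]
wrist_force: [0.5, 1.2, -0.7]
opening: 0.0652
grasp_force: 0.0
```

Emit:
{"fn": "play_rows", "kwargs": {"targets": [{"grip":190,"linear":[0,0,0],"delta_rot":[0,0,0]},{"grip":190,"linear":[0,0,0],"delta_rot":[0,0,0]},{"grip":190,"linear":[0,0,0],"delta_rot":[0,0,0]},{"grip":190,"linear":[0,0,0],"delta_rot":[0,0,0]},{"grip":190,"linear":[0,0,0],"delta_rot":[0,0,0]}]}}

```text
time: 15.85
ee_pos: [0.4669, -0.3219, 0.0235]
tcp_rot: [-179.9, 0.1, -162.8]
wrist_force: [-1.1, 0.9, 7.3]
opening: 0.0292
grasp_force: 29.8
```

Emit:
{"fn": "play_rows", "kwargs": {"targets": [{"grip":190,"linear":[0,0,4],"delta_rot":[0,0,0]},{"grip":190,"linear":[0,0,8],"delta_rot":[0,0,0.15]},{"grip":190,"linear":[0,2,12],"delta_rot":[0,0,0.3]},{"grip":190,"linear":[2,6,13.4],"delta_rot":[0,0,0.45]},{"grip":190,"linear":[4,10,13.4],"delta_rot":[0,0,0.6]},{"grip":190,"linear":[6,14,13.4],"delta_rot":[0,0,0.75]},{"grip":190,"linear":[8,18,13.4],"delta_rot":[0,0,0.9]},{"grip":190,"linear":[8.8,21,13.4],"delta_rot":[0,0,1.05]},{"grip":190,"linear":[8.8,24,13.4],"delta_rot":[0,0,1.2]},{"grip":190,"linear":[8.8,26,13.4],"delta_rot":[0,0,1.35]}]}}

```text
time: 16.85
ee_pos: [0.5543, -0.0594, 0.1562]
tcp_rot: [180.0, 0.0, -85.0]
wrist_force: [0.2, -0.5, 0.2]
opening: 0.0292
grasp_force: 30.1
```

Emit:
{"fn": "play_rows", "kwargs": {"targets": [{"grip":190,"linear":[0,3.5,0],"delta_rot":[0,0,0.15]},{"grip":190,"linear":[0,6.5,0],"delta_rot":[0,0,0.15]},{"grip":190,"linear":[0,8.6,0],"delta_rot":[0,0,0.15]},{"grip":190,"linear":[0,8.6,0],"delta_rot":[0,0,0.15]},{"grip":190,"linear":[0,8.6,0],"delta_rot":[0,0,0.15]}]}}

```text
time: 17.35
ee_pos: [0.5543, 0.0247, 0.1564]
tcp_rot: [-180.0, -0.0, -76.7]
wrist_force: [-0.5, -0.9, -1.2]
opening: 0.0296
grasp_force: 30.1
```

Emit:
{"fn": "play_rows", "kwargs": {"targets": [{"grip":190,"linear":[0.1,-0.1,-3],"delta_rot":[0,0,0]},{"grip":190,"linear":[0.1,-0.1,-6],"delta_rot":[0,0,0]},{"grip":190,"linear":[0.1,-0.1,-7.5],"delta_rot":[0,0,0]},{"grip":190,"linear":[0.1,-0.1,-8.7],"delta_rot":[0,0,0]},{"grip":190,"linear":[0.1,-0.1,-9.6],"delta_rot":[0,0,0]},{"grip":190,"linear":[0.1,-0.1,-9.7],"delta_rot":[0,0,0]}]}}

```text
time: 17.95
ee_pos: [0.5556, 0.0233, 0.0597]
tcp_rot: [-180.0, -0.0, -76.8]
wrist_force: [-1.3, -0.7, 2.3]
opening: 0.0288
grasp_force: 32.1
```

Emit:
{"fn": "play_rows", "kwargs": {"targets": [{"grip":120,"linear":[0,0,0],"delta_rot":[0,0,0]},{"grip":120,"linear":[0,0,0],"delta_rot":[0,0,0]},{"grip":120,"linear":[0,0,0],"delta_rot":[0,0,0]},{"grip":120,"linear":[0,0,4],"delta_rot":[0,0,0]},{"grip":120,"linear":[0,0,8],"delta_rot":[0,0,0]},{"grip":120,"linear":[0,0,13],"delta_rot":[0,0,0]},{"grip":120,"linear":[0,0,18],"delta_rot":[0,0,0]},{"grip":255,"linear":[0,2,22],"delta_rot":[0,0,0]},{"grip":255,"linear":[0,4,24],"delta_rot":[0,0,0]},{"grip":255,"linear":[0,4,24],"delta_rot":[0,0,0]}]}}

```text
time: 18.95
ee_pos: [0.5561, 0.0653, 0.3029]
tcp_rot: [-179.7, -0.0, -76.7]
wrist_force: [0.8, -0.3, -0.3]
opening: 0.0019
grasp_force: 0.0
```

Run:
```python
from h import *
np.set_printoptions(precision=4,suppress=True)
p=bot.camera("wrist"); save(p,"w4",s=1.5)
o=bot.get_obs(); print(o["time"],o["q"],o["ee_pos"],o["tcp_rot"])
for t in("pot_0",):
    for d in bot.trace(p,t):
        if d["conf"]<.3: continue
        pts=cloud(p,d["pixels"]); zt=np.percentile(pts[:,2],95); top=pts[pts[:,2]>zt-.008]
        print(t,round(d["conf"],2),d["box"],zt,cv2.minEnclosingCircle(top[:,:2].astype(np.float32)),top.mean(0))
for t in("lid_edge","lid_hinge","stud_left","stud_right","selector_grip"):
    for d in bot.pinpoint(p,t):
        if d["conf"]>.3: print(t,round(d["conf"],2),d["pixel"],depth(p,d["pixel"]))
P=cloud(p,np.ones((384,512),bool)); O=np.array([.5222,.0327]); x=np.array([.9738,.2275]);y=np.array([-.2275,.9738])
L=np.stack([(P[:,:2]-O)@x,(P[:,:2]-O)@y,P[:,2]],1)
for z in np.arange(.1,.23,.01):
    s=L[(abs(L[:,2]-z)<.005)&(abs(L[:,1])<.1)&(L[:,0]>.06)&(L[:,0]<.18)]
    if len(s)>5: print(round(z,2),len(s),np.percentile(s[:,0],[5,50,95]))
```

```text
19.0 [  6.6126   8.4534  21.7438 103.1322   0.0002 -96.6792] [0.5558 0.0644 0.3006] [-179.8429   -0.0182  -76.7082]
pot_0 0.62 [248.8, 149.6, 276.7, 181.3] 0.08138173322423 ((0.5417006015777588, 0.06601773202419281), 0.014593753963708878) [0.542  0.0656 0.0801]
pot_0 0.59 [250.2, 112.4, 278.8, 137.8] 0.0815380768789778 ((0.5538531541824341, 0.02325429394841194), 0.01468112226575613) [0.5544 0.0232 0.0801]
lid_edge 0.69 [148.7, 166.8] [0.6363 0.0569 0.2152]
lid_hinge 0.97 [202.6, 140.5] [0.6146 0.0489 0.1049]
lid_hinge 0.62 [367.5, 141.4] [0.4314 0.0117 0.069 ]
stud_left 0.76 [134.4, 273.8] [0.6417 0.1642 0.1946]
stud_right 0.87 [101.7, 13.8] [ 0.6892 -0.0388  0.1951]
selector_grip 0.79 [367.2, 141.2] [0.4318 0.0116 0.069 ]
0.1 594 [0.0915 0.0925 0.0935]
0.11 633 [0.0934 0.0944 0.0953]
0.12 642 [0.0952 0.0961 0.097 ]
0.13 215 [0.0953 0.0958 0.0987]
0.14 811 [0.0958 0.0969 0.0994]
0.15 867 [0.0977 0.0987 0.1013]
0.16 968 [0.0995 0.1005 0.1031]
0.17 1660 [0.1014 0.103  0.1063]
0.18 1432 [0.1038 0.1071 0.1083]
0.19 1662 [0.1081 0.1093 0.1447]
0.2 1902 [0.1098 0.1111 0.1402]
0.21 2587 [0.1119 0.114  0.1176]
0.22 201 [0.1146 0.116  0.1175]
```

View pics/w4.png

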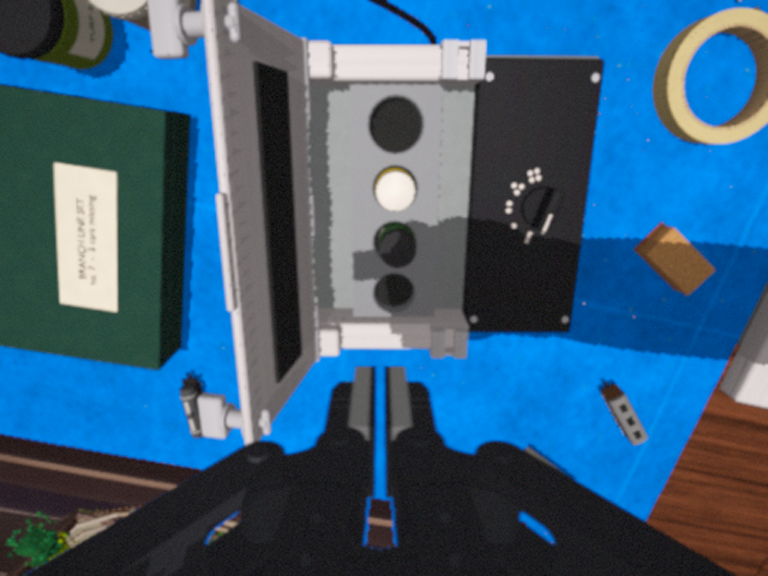

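Run:
```python
from h import *
np.set_printoptions(precision=4,suppress=True)
p=bot.camera("wrist"); P=cloud(p,np.ones((384,512),bool)); O=np.array([.5222,.0327]); x=np.array([.9738,.2275]);y=np.array([-.2275,.9738])
L=np.stack([(P[:,:2]-O)@x,(P[:,:2]-O)@y,P[:,2]],1)
s=L[(np.hypot(L[:,0]+.092,L[:,1])<.03)&(L[:,2]>.056)&(L[:,2]<.075)]
print("bar(local)",s.mean(0),cv2.minAreaRect(s[:,:2].astype(np.float32)))
s=L[(L[:,0]>.125)&(L[:,0]<.22)&(abs(L[:,1])<.09)]; print("behind zmax",s[:,2].max(),np.percentile(s[:,2],[50,99]))
s=L[(L[:,2]>.212)&(L[:,2]<.225)&(abs(L[:,1])<.04)]; print("lip",s.min(0),s.max(0))
for c in(1,-1):
    s=L[(L[:,2]>.17)&(L[:,2]<.23)&(L[:,0]>.13)&(L[:,0]<.17)&(L[:,1]*c>.06)&(L[:,1]*c<.13)]; print("stud",s.mean(0),s.min(0),s.max(0))
```

```text
bar(local) [-0.0914 -0.0009  0.0666] ((-0.09267481416463852, 4.7923997044563293e-05), (0.03456077352166176, 0.010453395545482635), 71.99254608154297)
behind zmax 0.056887386482169566 [0.0012 0.0554]
lip [ 0.1135 -0.0298  0.212 ] [0.1188 0.0343 0.2171]
stud [0.1394 0.1033 0.1954] [0.13   0.0908 0.188 ] [0.1504 0.1197 0.2027]
stud [ 0.1391 -0.1045  0.1958] [ 0.1301 -0.118   0.1884] [ 0.15   -0.0916  0.2027]
```

Both pots are seated, with tops at 80 mm, and the selector bar is at 72° left, which is off. The lid stands at about 1.755 rad. Next I go behind it with closed fingers.

Emit:
{"fn": "play_rows", "kwargs": {"targets": [{"grip":255,"linear":[4,0.1,0],"delta_rot":[0,0,0]},{"grip":255,"linear":[8,0.2,0],"delta_rot":[0,0,0]},{"grip":255,"linear":[11.3,0.2,0],"delta_rot":[0,0,0]},{"grip":255,"linear":[11.3,0.2,0],"delta_rot":[0,0,0]},{"grip":255,"linear":[11.3,0.2,-4],"delta_rot":[0,0,0]},{"grip":255,"linear":[11.3,0.2,-8],"delta_rot":[0,0,0]},{"grip":255,"linear":[11.3,0.2,-10.4],"delta_rot":[0,0,0]},{"grip":255,"linear":[11.3,0.2,-10.4],"delta_rot":[0,0,0]}]}}

```text
time: 20.15
ee_pos: [0.6661, 0.0652, 0.1913]
tcp_rot: [179.6, 0.0, -76.8]
wrist_force: [-0.4, 0.6, -0.2]
opening: 0.0001
grasp_force: 0.0
```

Emit:
{"fn": "play_rows", "kwargs": {"targets": [{"grip":255,"linear":[-1.5,-0.35,0.4],"delta_rot":[0,0,0]},{"grip":255,"linear":[-2.5,-0.6,0.5],"delta_rot":[0,0,0]},{"grip":255,"linear":[-3.5,-0.8,0.6],"delta_rot":[0,0,0]},{"grip":255,"linear":[-4.4,-1.0,0.6],"delta_rot":[0,0,0]},{"grip":255,"linear":[-5.3,-1.25,0.5],"delta_rot":[0,0,0]},{"grip":255,"linear":[-6.4,-1.5,0.3],"delta_rot":[0,0,0]},{"grip":255,"linear":[-7.4,-1.75,0],"delta_rot":[0,0,0]},{"grip":255,"linear":[-8.4,-1.95,-0.4],"delta_rot":[0,0,0]},{"grip":255,"linear":[-9.4,-2.2,-0.9],"delta_rot":[0,0,0]},{"grip":255,"linear":[-9.4,-2.2,-0.9],"delta_rot":[0,0,0]}]}}

```text
time: 21.15
ee_pos: [0.5734, 0.0433, 0.1875]
tcp_rot: [-180.0, -0.0, -76.8]
wrist_force: [-0.4, -0.4, -0.3]
opening: 0.0001
grasp_force: 0.0
```

```bash
cat >> h.py <<'E'
O=np.array([.5222,.0327]); X=np.array([.9738,.2275]); Y=np.array([-.2275,.9738])
def local(P): return np.stack([(P[:,:2]-O)@X,(P[:,:2]-O)@Y,P[:,2]],1)
E
python3 - <<'E'
from h import *
np.set_printoptions(precision=4,suppress=True)
p=bot.camera("wrist"); L=local(cloud(p,np.ones((384,512),bool)))
for y0 in(-.09,-.06,.06):
    for x0 in np.arange(-.04,.14,.02):
        s=L[(abs(L[:,1]-y0)<.01)&(abs(L[:,0]-x0)<.004)]
        if len(s): print(y0,round(x0,2),len(s),np.percentile(s[:,2],[5,50,95]))
E
```

```text
-0.09 -0.04 179 [0.0401 0.0414 0.0424]
-0.09 -0.02 302 [0.0272 0.03   0.0857]
-0.09 0.0 324 [0.0531 0.055  0.0853]
-0.09 0.04 1165 [0.184  0.191  0.1962]
-0.09 0.06 1000 [0.1489 0.1974 0.2021]
-0.09 0.08 295 [0.1122 0.1188 0.1247]
-0.09 0.1 67 [0.0891 0.0908 0.0922]
-0.09 0.12 175 [-0.0008  0.0004  0.0016]
-0.06 -0.04 209 [0.0401 0.0412 0.0422]
-0.06 -0.02 199 [0.0271 0.0283 0.0294]
-0.06 0.0 240 [0.053  0.0543 0.0554]
-0.06 0.04 942 [0.1835 0.1906 0.1962]
-0.06 0.06 487 [0.1477 0.1542 0.1603]
-0.06 0.08 349 [0.1181 0.1198 0.1249]
-0.06 0.12 164 [-0.0008  0.0003  0.0017]
0.06 -0.04 146 [0.0406 0.0414 0.0425]
0.06 -0.02 142 [0.0273 0.0285 0.0293]
0.06 0.0 161 [0.0533 0.0544 0.0554]
0.06 0.08 164 [0.1182 0.1196 0.1243]
0.06 0.12 116 [-0.0006  0.0004  0.0015]
```

Emit:
{"fn": "play_rows", "kwargs": {"targets": [{"grip":255,"linear":[-0.9,-0.2,-0.9],"delta_rot":[0,0,0]},{"grip":255,"linear":[-1.85,-0.4,-1.8],"delta_rot":[0,0,0]},{"grip":255,"linear":[-2.6,-0.6,-2.7],"delta_rot":[0,0,0]},{"grip":255,"linear":[-3.3,-0.8,-3.5],"delta_rot":[0,0,0]},{"grip":255,"linear":[-3.9,-0.9,-4.5],"delta_rot":[0,0,0]},{"grip":255,"linear":[-4.4,-1.0,-5.4],"delta_rot":[0,0,0]},{"grip":255,"linear":[-4.8,-1.1,-6.5],"delta_rot":[0,0,0]},{"grip":255,"linear":[-5.1,-1.2,-7.5],"delta_rot":[0,0,0]},{"grip":255,"linear":[-5.3,-1.2,-8.6],"delta_rot":[0,0,0]},{"grip":255,"linear":[-5.4,-1.2,-9.5],"delta_rot":[0,0,0]}]}}

```text
time: 22.2
ee_pos: [0.52, 0.0316, 0.0902]
tcp_rot: [180.0, 0.0, -76.8]
wrist_force: [-0.4, -0.1, 0.0]
opening: 0.0001
grasp_force: 0.0
```

Emit:
{"fn": "play_rows", "kwargs": {"targets": [{"grip":255,"linear":[0,0,-0.2],"delta_rot":[0,0,0]},{"grip":255,"linear":[0,0,-0.4],"delta_rot":[0,0,0]},{"grip":255,"linear":[0,0,-0.4],"delta_rot":[0,0,0]}]}}

```text
time: 22.5
ee_pos: [0.5203, 0.0316, 0.0899]
tcp_rot: [-179.9, -0.0, -76.8]
wrist_force: [-10.9, 0.0, 23.0]
opening: 0.0002
grasp_force: 11.9
```

Emit:
{"fn": "play_rows", "kwargs": {"targets": [{"grip":255,"linear":[0,0,4],"delta_rot":[0,0,0]},{"grip":200,"linear":[-0.5,2,9],"delta_rot":[0,0,0]},{"grip":140,"linear":[-1,4,14],"delta_rot":[0,0,0]},{"grip":140,"linear":[-1.5,6,17],"delta_rot":[0,0,0]},{"grip":140,"linear":[-1.5,6,17],"delta_rot":[0,0,0]},{"grip":140,"linear":[-1.5,6,17],"delta_rot":[0,0,0]}]}}

```text
time: 23.1
ee_pos: [0.5058, 0.0922, 0.2577]
tcp_rot: [-179.9, -0.0, -76.7]
wrist_force: [-0.7, -0.0, 0.0]
opening: 0.0389
grasp_force: 0.0
```

Run:
```python
from h import *
np.set_printoptions(precision=4,suppress=True)
p=bot.camera("wrist"); save(p,"w5",s=1.5)
o=bot.get_obs(); print(o["time"],o["ee_pos"],o["tcp_rot"])
L=local(cloud(p,np.ones((384,512),bool)))
s=L[(abs(L[:,0]-.04)<.05)&(abs(L[:,1])<.09)&(L[:,2]>.08)&(L[:,2]<.1)]; print("lid z",np.percentile(s[:,2],[5,50,95]))
for c in(1,-1):
    s=L[(np.hypot(L[:,0]+.015,L[:,1]-c*.106)<.025)&(L[:,2]>.115)&(L[:,2]<.13)]
    if len(s)>5: print(c,len(s),s.mean(0),cv2.minAreaRect(s[:,:2].astype(np.float32)))
for t in("stud_left","stud_right"):
    for d in bot.pinpoint(p,t):
        if d["conf"]>.3: print(t,round(d["conf"],2),d["pixel"],local(atz(p,d["pixel"],.123)[None]))
```

```text
23.15 [0.5054 0.0917 0.2565] [179.9705  -0.0045 -76.7703]
lid z [0.0901 0.0914 0.0946]
1 258 [-0.0166  0.1038  0.1235] ((-0.016771741211414337, 0.10512188076972961), (0.007714260835200548, 0.027510633692145348), 0.6135237216949463)
stud_left 0.9 [266.6, 229.2] [[-0.0163  0.1058  0.123 ]]
```

View pics/w5.png

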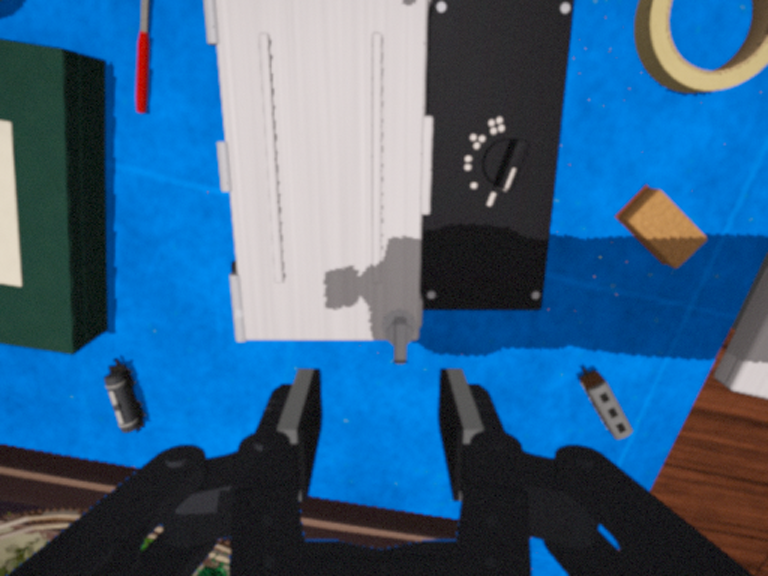

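Lid is shut (90–91 mm) and the left stud at (400,335) measures local (-0.0165, 0.1055). The selector is still at the bar. Now to grip the left stud.

Emit:
{"fn": "play_rows", "kwargs": {"force": 50, "targets": [{"grip":160,"linear":[-1.2,2,-3],"delta_rot":[0,0,0]},{"grip":160,"linear":[-2.3,4,-7],"delta_rot":[0,0,0]},{"grip":160,"linear":[-2.3,4,-10],"delta_rot":[0,0,0]},{"grip":160,"linear":[-2.3,4,-12.5],"delta_rot":[0,0,0]},{"grip":160,"linear":[-2.3,4,-14],"delta_rot":[0,0,0]},{"grip":160,"linear":[-2.3,4,-14.7],"delta_rot":[0,0,0]},{"grip":160,"linear":[-2.3,4,-14.7],"delta_rot":[0,0,0]}]}}

```text
time: 23.95
ee_pos: [0.482, 0.1312, 0.1096]
tcp_rot: [179.9, -0.0, -76.8]
wrist_force: [0.2, -0.0, 0.5]
opening: 0.0318
grasp_force: 0.0
```

Emit:
{"fn": "play_rows", "kwargs": {"targets": [{"grip":240,"linear":[0,0,0],"delta_rot":[0,0,0]},{"grip":240,"linear":[0,0,0],"delta_rot":[0,0,0]},{"grip":240,"linear":[0,0,0],"delta_rot":[0,0,0]},{"grip":240,"linear":[0,0,0],"delta_rot":[0,0,0]}]}}

```text
time: 24.35
ee_pos: [0.4834, 0.1318, 0.1113]
tcp_rot: [-179.8, -0.0, -76.8]
wrist_force: [5.6, -1.0, 1.4]
opening: 0.0067
grasp_force: 49.7
```

Emit:
{"fn": "play_rows", "kwargs": {"targets": [{"grip":240,"linear":[0.1,0,-0.3],"delta_rot":[0,0,0]},{"grip":240,"linear":[0.1,0,-0.6],"delta_rot":[0,0,0]},{"grip":240,"linear":[0.1,0,-0.8],"delta_rot":[0,0,0]},{"grip":240,"linear":[0.1,0,-0.8],"delta_rot":[0,0,0]}]}}

```text
time: 24.75
ee_pos: [0.4835, 0.1318, 0.1028]
tcp_rot: [-179.9, 0.0, -76.8]
wrist_force: [1.3, 0.3, 7.2]
opening: 0.0065
grasp_force: 50.5
```

7.2 N at about 8 mm, as specified. Turn clockwise.

Emit:
{"fn": "play_rows", "kwargs": {"targets": [{"grip":240,"linear":[0,0,0],"delta_rot":[0,0,-0.14]},{"grip":240,"linear":[0,0,0],"delta_rot":[0,0,-0.28]},{"grip":240,"linear":[0,0,0],"delta_rot":[0,0,-0.42]},{"grip":240,"linear":[0,0,0],"delta_rot":[0,0,-0.56]},{"grip":240,"linear":[0,0,0],"delta_rot":[0,0,-0.7]},{"grip":240,"linear":[0,0,0],"delta_rot":[0,0,-0.84]},{"grip":240,"linear":[0,0,0],"delta_rot":[0,0,-0.98]},{"grip":240,"linear":[0,0,0],"delta_rot":[0,0,-1.12]},{"grip":240,"linear":[0,0,0],"delta_rot":[0,0,-1.26]},{"grip":240,"linear":[0,0,0],"delta_rot":[0,0,-1.4]}]}}

```text
time: 25.75
ee_pos: [0.483, 0.1321, 0.1027]
tcp_rot: [179.9, 0.0, -157.3]
wrist_force: [-0.7, 2.5, 7.8]
opening: 0.0066
grasp_force: 50.4
```

Emit:
{"fn": "play_rows", "kwargs": {"targets": [{"grip":240,"linear":[0,0,0],"delta_rot":[0,0,-0.1]},{"grip":240,"linear":[0,0,0],"delta_rot":[0,0,-0.17]},{"grip":240,"linear":[0,0,0],"delta_rot":[0,0,-0.2]},{"grip":240,"linear":[0,0,0],"delta_rot":[0,0,-0.2]},{"grip":240,"linear":[0,0,0],"delta_rot":[0,0,-0.2]}]}}

```text
time: 26.25
ee_pos: [0.483, 0.1321, 0.1027]
tcp_rot: [179.9, 0.0, -168.4]
wrist_force: [-0.8, 3.0, 7.7]
opening: 0.0062
grasp_force: 50.5
```

Emit:
{"fn": "play_rows", "kwargs": {"targets": [{"grip":160,"linear":[0,0,0],"delta_rot":[0,0,0]},{"grip":160,"linear":[0,0,0],"delta_rot":[0,0,0]},{"grip":160,"linear":[0,0,0],"delta_rot":[0,0,0]},{"grip":160,"linear":[0,0,4],"delta_rot":[0,0,0]},{"grip":160,"linear":[0,0,8],"delta_rot":[0,0,0.14]},{"grip":160,"linear":[0,-2,12],"delta_rot":[0,0,0.28]},{"grip":160,"linear":[1,-5,15],"delta_rot":[0,0,0.42]},{"grip":160,"linear":[2,-9,16],"delta_rot":[0,0,0.56]},{"grip":160,"linear":[2.5,-13,16],"delta_rot":[0,0,0.7]},{"grip":160,"linear":[3,-14,16],"delta_rot":[0,0,0.84]}]}}

```text
time: 27.25
ee_pos: [0.5134, -0.0114, 0.2623]
tcp_rot: [-180.0, -0.0, -120.2]
wrist_force: [-0.2, 0.2, -0.5]
opening: 0.0318
grasp_force: 0.0
```

Emit:
{"fn": "play_rows", "kwargs": {"targets": [{"grip":160,"linear":[0,0,0],"delta_rot":[0,0,0.14]},{"grip":160,"linear":[0,0,0],"delta_rot":[0,0,0.28]},{"grip":160,"linear":[0,0,0],"delta_rot":[0,0,0.42]},{"grip":160,"linear":[0,0,0],"delta_rot":[0,0,0.56]},{"grip":160,"linear":[0,0,0],"delta_rot":[0,0,0.7]},{"grip":160,"linear":[0,0,0],"delta_rot":[0,0,0.76]},{"grip":160,"linear":[0,0,0],"delta_rot":[0,0,0.76]}]}}

```text
time: 27.95
ee_pos: [0.5131, -0.0084, 0.2618]
tcp_rot: [179.9, 0.0, -76.8]
wrist_force: [0.1, 0.6, -1.4]
opening: 0.0319
grasp_force: 0.0
```

```bash
cat > st.py <<'E'
from h import *
np.set_printoptions(precision=4,suppress=True)
p=bot.camera("wrist"); save(p,"w6",s=1.5)
o=bot.get_obs(); print(o["time"],o["ee_pos"],o["tcp_rot"])
L=local(cloud(p,np.ones((384,512),bool)))
for c in(1,-1):
    s=L[(np.hypot(L[:,0]+.015,L[:,1]-c*.106)<.025)&(L[:,2]>.108)&(L[:,2]<.13)]
    if len(s)>5: print(c,len(s),s.mean(0),np.median(s[:,2]),cv2.minAreaRect(s[:,:2].astype(np.float32)))
for t in("stud_left","stud_right"):
    for d in bot.pinpoint(p,t):
        if d["conf"]>.3: print(t,round(d["conf"],2),d["pixel"],local(atz(p,d["pixel"],.123)[None]))
E
python3 st.py
```

```text
28.0 [ 0.5131 -0.0084  0.2619] [179.9521   0.0148 -76.8934]
1 299 [-0.0162  0.1037  0.1165] 0.118207088042185 ((-0.016152827069163322, 0.105540432035923), (0.00925428792834282, 0.026903439313173294), 89.11031341552734)
-1 402 [-0.0163 -0.1064  0.1211] 0.12364209930362471 ((-0.016103381291031837, -0.10612871497869492), (0.015935949981212616, 0.027063941583037376), 19.01691436767578)
stud_left 0.71 [247.5, 311.7] [[-0.0141  0.1025  0.123 ]]
stud_right 0.7 [250.9, 100.8] [[-0.0176 -0.1096  0.123 ]]
stud_right 0.64 [319.5, 200.4] [[-0.0812 -0.0211  0.123 ]]
```

Emit:
{"fn": "play_rows", "kwargs": {"targets": [{"grip":160,"linear":[0.6,-2.5,-3],"delta_rot":[0,0,0]},{"grip":160,"linear":[1.2,-5,-6],"delta_rot":[0,0,0]},{"grip":160,"linear":[1.8,-6.6,-9],"delta_rot":[0,0,0]},{"grip":160,"linear":[1.8,-6.6,-12],"delta_rot":[0,0,0]},{"grip":160,"linear":[1.8,-6.6,-14],"delta_rot":[0,0,0]},{"grip":160,"linear":[1.8,-6.6,-15.1],"delta_rot":[0,0,0]},{"grip":160,"linear":[1.8,-6.6,-15.1],"delta_rot":[0,0,0]}]}}

```text
time: 28.8
ee_pos: [0.5305, -0.0743, 0.11]
tcp_rot: [179.9, 0.0, -76.8]
wrist_force: [-1.5, -0.1, 0.2]
opening: 0.0317
grasp_force: 0.0
```

Emit:
{"fn": "play_rows", "kwargs": {"targets": [{"grip":240,"linear":[0,0,0],"delta_rot":[0,0,0]},{"grip":240,"linear":[0,0,0],"delta_rot":[0,0,0]},{"grip":240,"linear":[0,0,0],"delta_rot":[0,0,0]},{"grip":240,"linear":[0,0,0],"delta_rot":[0,0,0]}]}}

```text
time: 29.2
ee_pos: [0.5319, -0.0744, 0.1123]
tcp_rot: [-179.9, -0.0, -76.8]
wrist_force: [0.4, 0.3, 1.3]
opening: 0.0065
grasp_force: 49.5
```

Emit:
{"fn": "play_rows", "kwargs": {"targets": [{"grip":240,"linear":[0,0,-0.3],"delta_rot":[0,0,0]},{"grip":240,"linear":[0,0,-0.6],"delta_rot":[0,0,0]},{"grip":240,"linear":[0,0,-0.8],"delta_rot":[0,0,0]},{"grip":240,"linear":[0,0,-0.8],"delta_rot":[0,0,0]}]}}

```text
time: 29.6
ee_pos: [0.5318, -0.0744, 0.1039]
tcp_rot: [-179.9, -0.0, -76.8]
wrist_force: [0.2, 0.9, 6.3]
opening: 0.0063
grasp_force: 50.2
```

Emit:
{"fn": "play_rows", "kwargs": {"targets": [{"grip":240,"linear":[0,0,-0.05],"delta_rot":[0,0,-0.14]},{"grip":240,"linear":[0,0,-0.05],"delta_rot":[0,0,-0.28]},{"grip":240,"linear":[0,0,-0.05],"delta_rot":[0,0,-0.42]},{"grip":240,"linear":[0,0,-0.05],"delta_rot":[0,0,-0.56]},{"grip":240,"linear":[0,0,-0.05],"delta_rot":[0,0,-0.7]},{"grip":240,"linear":[0,0,-0.05],"delta_rot":[0,0,-0.84]},{"grip":240,"linear":[0,0,-0.05],"delta_rot":[0,0,-0.98]},{"grip":240,"linear":[0,0,-0.05],"delta_rot":[0,0,-1.12]},{"grip":240,"linear":[0,0,-0.05],"delta_rot":[0,0,-1.26]},{"grip":240,"linear":[0,0,-0.05],"delta_rot":[0,0,-1.4]}]}}

```text
time: 30.6
ee_pos: [0.5316, -0.0743, 0.1037]
tcp_rot: [-180.0, 0.1, -157.3]
wrist_force: [-1.2, 1.4, 9.7]
opening: 0.0061
grasp_force: 50.5
```

Emit:
{"fn": "play_rows", "kwargs": {"targets": [{"grip":240,"linear":[0,0,0],"delta_rot":[0,0,-0.1]},{"grip":240,"linear":[0,0,0],"delta_rot":[0,0,-0.17]},{"grip":240,"linear":[0,0,0],"delta_rot":[0,0,-0.2]},{"grip":240,"linear":[0,0,0],"delta_rot":[0,0,-0.2]},{"grip":240,"linear":[0,0,0],"delta_rot":[0,0,-0.2]}]}}

```text
time: 31.1
ee_pos: [0.5316, -0.0743, 0.1037]
tcp_rot: [-180.0, 0.1, -168.4]
wrist_force: [0.0, 1.7, 10.0]
opening: 0.0065
grasp_force: 50.6
```

Emit:
{"fn": "play_rows", "kwargs": {"targets": [{"grip":160,"linear":[0,0,0],"delta_rot":[0,0,0]},{"grip":160,"linear":[0,0,0],"delta_rot":[0,0,0]},{"grip":160,"linear":[0,0,0],"delta_rot":[0,0,0]},{"grip":160,"linear":[0,0,4],"delta_rot":[0,0,0]},{"grip":160,"linear":[0,0,8],"delta_rot":[0,0,0.14]},{"grip":160,"linear":[0,2,12],"delta_rot":[0,0,0.28]},{"grip":160,"linear":[-1,4,15],"delta_rot":[0,0,0.42]},{"grip":160,"linear":[-2,6,16],"delta_rot":[0,0,0.56]},{"grip":160,"linear":[-2,7,16],"delta_rot":[0,0,0.7]},{"grip":160,"linear":[-2,7,16],"delta_rot":[0,0,0.84]}]}}

```text
time: 32.1
ee_pos: [0.5112, -0.0032, 0.2632]
tcp_rot: [-180.0, 0.0, -119.9]
wrist_force: [0.4, -0.2, -0.4]
opening: 0.0317
grasp_force: 0.0
```

Emit:
{"fn": "play_rows", "kwargs": {"targets": [{"grip":160,"linear":[0,0,0],"delta_rot":[0,0,0.14]},{"grip":160,"linear":[0,0,0],"delta_rot":[0,0,0.28]},{"grip":160,"linear":[0,0,0],"delta_rot":[0,0,0.42]},{"grip":160,"linear":[0,0,0],"delta_rot":[0,0,0.56]},{"grip":160,"linear":[0,0,0],"delta_rot":[0,0,0.7]},{"grip":160,"linear":[0,0,0],"delta_rot":[0,0,0.76]},{"grip":160,"linear":[0,0,0],"delta_rot":[0,0,0.76]}]}}

```text
time: 32.8
ee_pos: [0.5112, -0.0045, 0.2624]
tcp_rot: [180.0, 0.0, -76.8]
wrist_force: [0.1, 0.3, -0.1]
opening: 0.0322
grasp_force: 0.0
```

```bash
python3 st.py; python3 -c "
from h import *
p=bot.camera('wrist');L=local(cloud(p,np.ones((384,512),bool)))
s=L[(np.hypot(L[:,0]+.092,L[:,1])<.03)&(L[:,2]>.056)&(L[:,2]<.075)];print(s.mean(0),cv2.minAreaRect(s[:,:2].astype(np.float32)))"
```

```text
32.85 [ 0.5112 -0.0044  0.2625] [179.9701   0.0047 -76.8899]
1 286 [-0.0164  0.1035  0.1165] 0.1176636575124885 ((-0.016378387808799744, 0.10413587093353271), (0.026078352704644203, 0.009258188307285309), 7.683748722076416)
-1 312 [-0.0162 -0.1062  0.1197] 0.1197268840527933 ((-0.016431452706456184, -0.10586634278297424), (0.026577649638056755, 0.008147562853991985), 0.16311527788639069)
stud_left 0.63 [247.9, 307.1] [[-0.0153  0.1015  0.123 ]]
stud_right 0.57 [249.7, 99.4] [[-0.0175 -0.1064  0.123 ]]
[-0.09170397 -0.00172539  0.06677766] ((-0.09244872629642487, -0.0001631956547498703), (0.034460242837667465, 0.010516081936657429), 71.35691833496094)
```

View pics/w6.png

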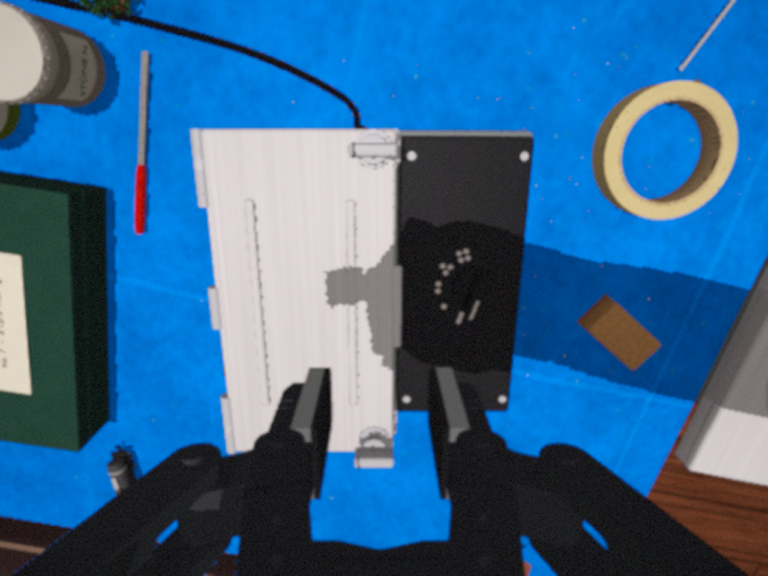

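Both studs lie square to the front edge ((372,150) and (375,450)) and sit about 4 mm in, so both are caught. The selector is still at off. Now to set it to two dots.

Emit:
{"fn": "play_rows", "kwargs": {"force": 30, "targets": [{"grip":160,"linear":[-4,0.8,0],"delta_rot":[0,0,-0.11]},{"grip":160,"linear":[-7.9,1.5,0],"delta_rot":[0,0,-0.22]},{"grip":160,"linear":[-7.9,1.5,-4],"delta_rot":[0,0,-0.315]},{"grip":160,"linear":[-7.9,1.5,-8],"delta_rot":[0,0,-0.315]},{"grip":160,"linear":[-7.9,1.5,-12],"delta_rot":[0,0,-0.315]},{"grip":160,"linear":[-7.9,1.5,-16],"delta_rot":[0,0,-0.315]},{"grip":160,"linear":[-7.9,1.5,-19],"delta_rot":[0,0,-0.315]},{"grip":160,"linear":[-7.9,1.5,-21.1],"delta_rot":[0,0,-0.315]},{"grip":160,"linear":[-7.9,1.5,-21.1],"delta_rot":[0,0,-0.315]}]}}

```text
time: 33.9
ee_pos: [0.4304, 0.0106, 0.0491]
tcp_rot: [179.7, -0.0, -94.9]
wrist_force: [-0.4, 0.7, -0.0]
opening: 0.0316
grasp_force: 0.0
```

Emit:
{"fn": "play_rows", "kwargs": {"targets": [{"grip":235,"linear":[0,0,0],"delta_rot":[0,0,0]},{"grip":235,"linear":[0,0,0],"delta_rot":[0,0,0]},{"grip":235,"linear":[0,0,0],"delta_rot":[0,0,0]},{"grip":235,"linear":[0,0,0],"delta_rot":[0,0,0]}]}}

```text
time: 34.3
ee_pos: [0.4327, 0.0106, 0.0533]
tcp_rot: [-179.9, 0.0, -94.9]
wrist_force: [-4.2, 0.3, 6.8]
opening: 0.0091
grasp_force: 34.1
```

Gripped. Turn 72° clockwise (-1.257 rad).

Emit:
{"fn": "play_rows", "kwargs": {"targets": [{"grip":235,"linear":[0,0,0],"delta_rot":[0,0,-0.14]},{"grip":235,"linear":[0,0,0],"delta_rot":[0,0,-0.28]},{"grip":235,"linear":[0,0,0],"delta_rot":[0,0,-0.42]},{"grip":235,"linear":[0,0,0],"delta_rot":[0,0,-0.56]},{"grip":235,"linear":[0,0,0],"delta_rot":[0,0,-0.7]},{"grip":235,"linear":[0,0,0],"delta_rot":[0,0,-0.84]},{"grip":235,"linear":[0,0,0],"delta_rot":[0,0,-0.98]},{"grip":235,"linear":[0,0,0],"delta_rot":[0,0,-1.12]},{"grip":235,"linear":[0,0,0],"delta_rot":[0,0,-1.257]},{"grip":235,"linear":[0,0,0],"delta_rot":[0,0,-1.257]}]}}

```text
time: 35.3
ee_pos: [0.432, 0.0112, 0.0532]
tcp_rot: [179.9, 0.0, -167.1]
wrist_force: [-8.5, 4.5, 10.3]
opening: 0.0089
grasp_force: 34.5
```

Emit:
{"fn": "play_rows", "kwargs": {"targets": [{"grip":235,"linear":[0,0,0],"delta_rot":[0,0,0]},{"grip":160,"linear":[0,0,0],"delta_rot":[0,0,0]},{"grip":160,"linear":[0,0,0],"delta_rot":[0,0,0]},{"grip":160,"linear":[0,0,0],"delta_rot":[0,0,0]},{"grip":160,"linear":[0,0,4],"delta_rot":[0,0,0]},{"grip":160,"linear":[0,0,8],"delta_rot":[0,0,0]},{"grip":160,"linear":[0,0,13],"delta_rot":[0,0,0]},{"grip":160,"linear":[0,0,18],"delta_rot":[0,0,0]},{"grip":160,"linear":[0,0,22],"delta_rot":[0,0,0]},{"grip":160,"linear":[0,0,22],"delta_rot":[0,0,0]}]}}

```text
time: 36.3
ee_pos: [0.4338, 0.0106, 0.2773]
tcp_rot: [-179.9, 0.5, -166.9]
wrist_force: [0.0, -0.1, 0.5]
opening: 0.0317
grasp_force: 0.0
```

```bash
sed -i 's/"w6"/"w7"/' st.py; python3 st.py; python3 -c "
from h import *
p=bot.camera('wrist');L=local(cloud(p,np.ones((384,512),bool)))
s=L[(np.hypot(L[:,0]+.092,L[:,1])<.03)&(L[:,2]>.056)&(L[:,2]<.075)];print(s.mean(0),cv2.minAreaRect(s[:,:2].astype(np.float32)))
s=L[(abs(L[:,0]-.03)<.05)&(abs(L[:,1])<.09)];print(np.percentile(s[:,2],[5,50,95]))"
```

```text
36.35 [0.4334 0.0106 0.2744] [-179.9382    0.2722 -166.8754]
1 286 [-0.018   0.1044  0.1174] 0.11917157079679228 ((-0.016731610521674156, 0.10549062490463257), (0.027702966704964638, 0.008240360766649246), 0.5614238977432251)
-1 280 [-0.018  -0.1044  0.1176] 0.11929215708835397 ((-0.016804644837975502, -0.10557125508785248), (0.008751152083277702, 0.02802278660237789), 89.32280731201172)
stud_left 0.68 [356.1, 245.6] [[-0.0196  0.1045  0.123 ]]
stud_right 0.85 [154.5, 243.7] [[-0.0217 -0.1027  0.123 ]]
[-0.09409     0.000212    0.06835346] ((-0.09301185607910156, 0.0001640673726797104), (0.034562088549137115, 0.008929095230996609), 0.08627902716398239)
[0.02791192 0.09120987 0.09452943]
```

View pics/w7.png

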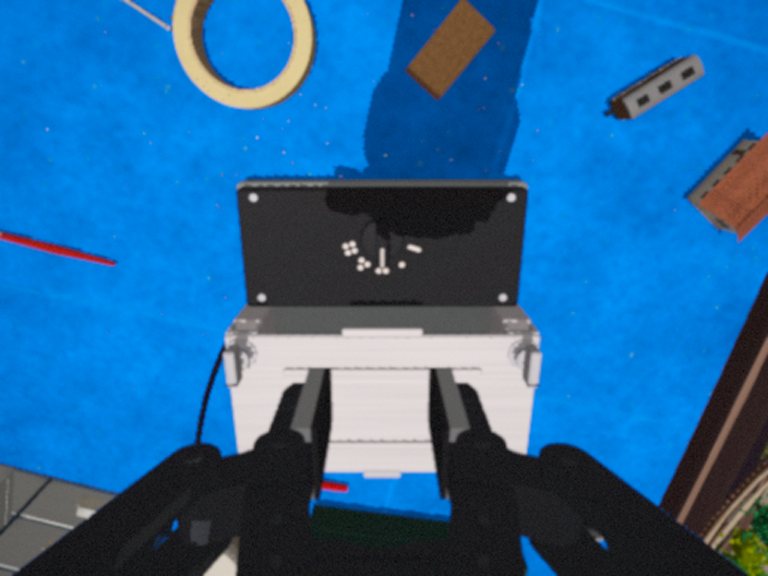

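The white line at (382,258) points straight at the two dots, both studs are locked, the lid is shut and the gripper is clear.

```bash
python3 -c "
from workcell import bot
print(bot.job_done())"
```

```text
the job is handed in; nothing more can be done
None
```

The job is handed in: I set the selector to off, stood both pots on the table (two small ones) in small wells, shut the lid, locked both studs, then set the selector to two dots; the glue and cottage were not touched.

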